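Tape rolls back on the holder, larger one first

TASK

Tidy the two rolls of paper tape onto the upright wooden post of the tape holder: the larger roll first, lying flat on the holder's round foot, then the smaller roll flat on top of it. Leave the solid wooden disc, which has no hole, where it lies.

Things in the scene. Friction and masses are not known exactly. Their poses are not given: they have to be found in the camera images.
- post_foot (a point): Tape holder, brown wood, fixed to the white table, standing upright: a round foot 100 mm across and 12 mm thick with a post 16 mm across in its middle. This point is on the post's axis at the level of the foot's top face (12 mm above the table); z points up. The post rises 62 mm above this point and its last 8 mm taper to a 6 mm blunt tip.
- big_roll_center (a point): Larger roll of tan paper tape with a cardboard core, loose, lying flat on the table: 66 mm outside diameter, 24 mm high, through hole 36 mm across, about 55 g. The point is the middle of its hole, half-way up; z is the axis of the hole.
- small_roll_center (a point): Smaller, part-used roll of the same tape, loose, lying flat on the table: 48 mm outside diameter, 24 mm high, through hole 36 mm across, about 28 g. The point is the middle of its hole, half-way up; z is the axis of the hole.
- disc_center (a point): Solid disc of light wood with no hole, a wheel blank, loose, lying flat on the table: 58 mm in diameter, 24 mm high. The point is its centre. It is not part of the job.
Things that resemble listed ones, but are neither listed nor needed, are in the scene too. Leave any purple look-alike of the part that bears big_roll_center alone.

How it is judged:
On the way:
1. the larger roll is on the post, flat on the foot (horizontal distance between big_roll_center and post_foot below 0.015 m and z of big_roll_center in the frame of post_foot between 0.006 and 0.018 m and angle between the z axis of big_roll_center and the z axis of post_foot, either way round below 0.17 rad), for 0.2 s.
At the end, for the whole second after the job is handed in: Both rolls are round the post and at rest: hole centres within 15 mm of the post's axis, flat within 10 degrees, the larger roll's centre 12 mm (within 6 mm) and the smaller roll's 36 mm (within 6 mm) above the top of the foot (all of step 1 and horizontal distance between small_roll_center and post_foot below 0.015 m and z of small_roll_center in the frame of post_foot between 0.03 and 0.042 m and angle between the z axis of small_roll_center and the z axis of post_foot, either way round below 0.17 rad and linear speed of each of big_roll, small_roll below 0.02 m/s); the robot touches nothing.
It fails at once if the solid wooden disc is moved more than 30 mm (distance of disc_center from where it was at the start of the episode above 0.03 m).
It also fails if it takes over 58 s, if anything falls off the work surface, if the arm or the gripper's body presses on something with over 40 N, if the wrist force passes 120 N, or if a joint passes its speed limit or range.

ROBOT

A 6-joint arm with a two-finger parallel gripper is mounted at the origin on the work surface. World frame = base frame: x ahead of the robot, y to its left, z up, the work surface at z = 0. Lengths are in m, angles in rad, forces in N, time in s.
With the tool pointing down it reaches from about 0.4 to 0.825 m from the base axis. Payload 7 kg.
Tool frame: the origin (TCP) lies on the mounting face of the last link; the fingertips stand arm.tcp_to_tips ahead of it and the grasp point (between the pads) lies 159 mm ahead of it (arm.tcp_to_tips is the distance from the TCP to the fingertips, in m); z points along the fingers, y is the direction in which the jaws open and shut (so a half turn about z gives the same grasp; the last joint's range is limited). The gripper opens to 88 mm and grips with 3 to 60 N. Pads are 19 mm wide; open, the fingers measure 130 mm over their backs; the gripper's body (78 mm by 193 mm) begins 47 mm behind the grasp point.
Start: joints at [1.608, 0.359, 0.012, 0, -1.224, -0.288], TCP at [0.168, 0.654, 0.405] pointing down, gripper open.
Joint ranges: [-3.07, 3.07], [-1.43, 2.12], [-1.02, 1.25], [-3.03, 1.67], [-3.05, -0], [-3.03, 3.03]. Speed limits (rad/s): [2.39, 2.39, 3.01, 3.14, 3.14, 3.14].

INTERFACE

Orientations are given as [roll, pitch, yaw] about the fixed x, y, z axes, in that order (R = Rz(yaw) Ry(pitch) Rx(roll)).
In Python, from station import arm, cams, job_done, finder gives the robot as it stands.
- The arm moves only by the tool play_rows, never from a script. Its argument "targets" is a list that holds one entry, the list of rows, each a list of 4 numbers: the shift along the tool's x, y, z in m, then the turn about the tool's z in degrees. A call has 1 to 5 rows; each row is the pose to reach, as a shift and turn from the pose commanded when the call began, along the tool's axes at that moment; what a row does not reach only later rows make up. A row lasts 1/8 s, in which the tool goes at most 62.5 mm and 10.7 degrees, less where a joint would pass 70% of its speed; a pose out of reach is approached as far as the arm can. A call with a gripper value outside its range is refused whole. "grip" is the closure in counts, from 0 (fully open) to 255 (shut), set as the call begins (left out, the last holds). The fingers move at their own pace and stop on an object; "newtons" is the grip in N (left out, the last holds). Time passes only in rows, so rows that repeat a pose let the fingers close. It gives the time, the measured TCP pose, the force and the opening at its end, in the units of the state.
- arm.get_state(): the state, without advancing time (a new reading comes with each control period).
- cams.grab_frame(name): name is "scene" or "side" or "wrist"; returns (picture, depth): 420x560x3 uint8, red, green, blue; 420x560 float32, m along the optical axis (not along the pixel's ray), 0 where there is no reading.
- cams.camera_params(name): a dict with "intrinsics" (3x3 intrinsics, pixels), "position" and "attitude" of the camera in the world. Camera axes: x right, y down, z forward; pixel columns grow to the right and rows downward; lengths in m; the calibration is good to about 2 mm. The wrist camera is an equidistant fisheye: a pixel r from the principal point sees the ray r / f radians off the axis. A picture is of the moment at which its call begins: read the wrist's pose just before it. camera_params takes no time and is no camera call; for the wrist camera it gives the pose at the moment of the call.
- job_done(): hands the job in, once; it reports no verdict.
Trained networks look in the newest picture that a camera, given by its name, has taken for a name from the list of things; names that differ only in an ending like _2 or _b are one class to them, and where a whole thing is asked for, a point or a joint stands for the part that bears it (a point fixed in the world has none). Each returns a list of dicts, best first, with "score" (0 to 1); they miss things now and then, are a little off and sometimes report something else, mostly with a low value. They report only what shows in the picture. A call takes as long as a camera call. They do not tell look-alikes from the thing itself.
- finder.find_in(camera, query): "xyz" ([x, y, z] in m, in world coordinates, good to about 4 mm: the middle of the surface that is visible of it).
- finder.masks_of(camera, query): "mask" (420x560 bool, what is visible of it).
The state is a dict: "t": time; "q": joint angles; "qd": joint speeds; "joint_efforts": joint torques, N m; "eef_pos": TCP position; "ee_rot": TCP orientation; "force": force on the tool from outside, world axes, zero at the start; "moment": the same for the moment, N m; "width": finger opening in m.
Only numpy, scipy, OpenCV 4.12 (cv2) and the standard library are available. Lean on these libraries where they do the work, as an engineer would, in place of code of your own. Each camera call takes 0.05 s, during which the arm holds its last target. There are 200 camera calls.

## Working session

There is one attempt and no reset: what is moved stays moved. The work goes in short steps, Python scripts to look and compute and a tool call to move; the robot and the scene stay as the last step left them, time stands still between calls to the robot, and variables do not carry over. Pictures are saved under pics/ and viewed, about 8 in all and at most 12, crops included, and the job is handed in when it is done.

Besides the shell and the picture viewer there is one more tool, called after ">>>" in YAML: its name, and indented under it one key for each argument. play_rows: Moves the arm, as the interface text tells. Its arguments: {"type":"object","properties":{"targets":{"type":"array","items":{"type":"array","items":{"type":"array","items":{"type":"number"}}}},"grip":{"type":"number"},"newtons":{"type":"number"}},"required":["targets"]}

```bash
mkdir -p pics; ls
python3 - <<'E'
from station import arm,cams,finder
import cv2,numpy as np
s=arm.get_state();print(s['t'],s['eef_pos'],s['ee_rot'],s['width'],arm.tcp_to_tips)
a=[]
for n in ['scene','side']:
    p,d=cams.grab_frame(n); cv2.imwrite(f'pics/{n}0.png',p[:,:,::-1]); a.append(p)
    for q in ['post_foot','big_roll_center','small_roll_center','disc_center']:
        try:print(n,q,[(np.round(r['xyz'],3).tolist(),round(r['score'],2)) for r in finder.find_in(n,q)])
        except Exception as e:print(q,e)
    c=cams.camera_params(n);print(c)
E
```

```text
pics
0.0 [0.16747742 0.65369303 0.40375706] [ 3.13999095e+00 -1.24644215e-04 -2.50938535e-01] 0.08777037568368164 0.1781
scene post_foot [([0.516, -0.064, 0.014], 0.63)]
scene big_roll_center [([0.499, -0.221, 0.02], 0.92), ([0.485, -0.336, 0.019], 0.74)]
scene small_roll_center [([0.443, 0.242, 0.018], 0.65)]
scene disc_center [([0.668, 0.224, 0.025], 0.97)]
{'intrinsics': array([[531.68742086,   0.        , 280.20504664],
       [  0.        , 531.68742086, 204.96833422],
       [  0.        ,   0.        ,   1.        ]]), 'position': array([1.29813513, 0.33977267, 0.63896077]), 'attitude': array([-2.19211967e+00, -4.88508243e-04,  2.04498257e+00])}
side post_foot [([0.505, -0.083, 0.01], 0.82)]
side big_roll_center [([0.483, -0.233, 0.028], 0.71), ([0.466, -0.347, 0.022], 0.64)]
side small_roll_center [([0.434, 0.234, 0.014], 0.61)]
side disc_center [([0.651, 0.21, 0.021], 0.76)]
{'intrinsics': array([[417.5199435 ,   0.        , 282.08449809],
       [  0.        , 417.5199435 , 210.13704312],
       [  0.        ,   0.        ,   1.        ]]), 'position': array([ 0.09170736, -0.51412832,  0.71412895]), 'attitude': array([-2.3732586 , -0.00464522, -0.76883308])}
```

View pics/scene0.png

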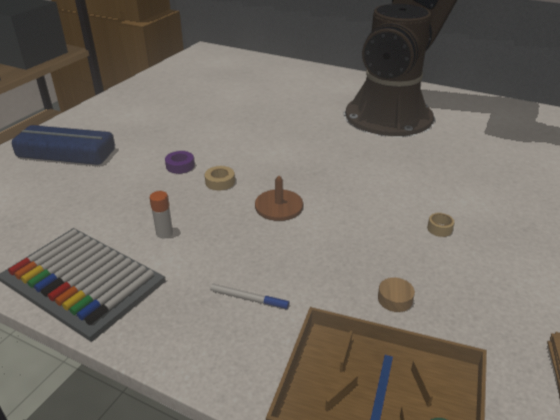

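View pics/side0.png

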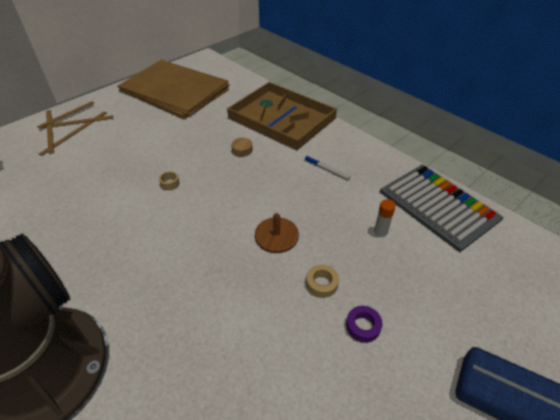

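Scene view: purple ring at (180,162) is the look-alike; the tan ring at (220,178) is the big roll; post (279,204); small roll (441,224); disc (397,294). The tan colour and greater diameter identify the big roll. I'll fit cylinder silhouettes to the masks and make a crop to confirm.

```bash
cat > h.py <<'E'
from station import arm,cams,finder
import cv2,numpy as np
from scipy.spatial.transform import Rotation as R
from scipy.optimize import least_squares
def proj(n,P):
    c=cams.camera_params(n);Rm=R.from_euler('xyz',c['attitude']).as_matrix()
    p=(np.asarray(P)-c['position'])@Rm;K=c['intrinsics']
    if n=='wrist':
        th=np.arctan2(np.hypot(p[:,0],p[:,1]),p[:,2]);ph=np.arctan2(p[:,1],p[:,0])
        return np.c_[K[0,2]+K[0,0]*th*np.cos(ph),K[1,2]+K[1,1]*th*np.sin(ph)]
    return np.c_[p[:,0]/p[:,2]*K[0,0]+K[0,2],p[:,1]/p[:,2]*K[1,1]+K[1,2]]
t=np.linspace(0,2*np.pi,80)
def cyl(x,y,r,z0,z1): return np.concatenate([np.c_[x+r*np.cos(t),y+r*np.sin(t),0*t+z] for z in (z0,z1)])
def cent(pts):
    m=cv2.moments(cv2.convexHull(np.asarray(pts,np.float32).reshape(-1,1,2)));return np.array([m['m10'],m['m01']])/m['m00'],m['m00']
def hullmask(m):
    yx=np.argwhere(m);return cent(yx[:,::-1])
def fit(obs,r,z0,z1,x0):
    f=lambda v:np.concatenate([cent(proj(n,cyl(v[0],v[1],r,z0,z1)))[0]-o for n,o in obs])
    s=least_squares(f,x0,diff_step=1e-3);return s.x,s.fun
E
python3 - <<'E'
from h import *
G={'big_roll_center':(.033,(.49,-.227)),'small_roll_center':(.024,(.438,.238)),'disc_center':(.029,(.66,.217))}
pic={n:cams.grab_frame(n)[0] for n in('scene','side')}
for q,(r,g) in G.items():
    obs=[]
    for n in pic:
        ms=finder.masks_of(n,q); e=proj(n,[[*g,.012]])[0]
        c=[hullmask(m['mask']) for m in ms]; i=np.argmin([np.linalg.norm(k[0]-e) for k in c])
        obs.append((n,c[i][0])); print(q,n,c[i],'model area',cent(proj(n,cyl(*g,r,0,.024)))[1])
        x,f=fit(obs[-1:],r,0,.024,g);print('  ',x.round(4))
    x,f=fit(obs,r,0,.024,g);print(q,x.round(4),f.round(2))
obs=[]
for n,p in pic.items():
    hsv=cv2.cvtColor(p,cv2.COLOR_RGB2HSV)
    e=proj(n,[[.51,-.075,.012]])[0].astype(int)
    m=((hsv[...,0]<14)&(hsv[...,1]>95)).astype(np.uint8)
    k=np.zeros_like(m);cv2.circle(k,tuple(map(int,e)),45,1,-1);m&=k
    m=cv2.morphologyEx(m,cv2.MORPH_OPEN,np.ones((13,13),np.uint8))
    c=hullmask(m);obs.append((n,c[0]));print('post',c,cent(proj(n,cyl(.51,-.075,.05,0,.012)))[1],fit(obs[-1:],.05,0,.012,(.51,-.075))[0].round(4))
print('post',fit(obs,.05,0,.012,(.51,-.075)))
a=cv2.resize(pic['scene'][130:250,150:320],(680,480));cv2.imwrite('pics/crop.png',a[:,:,::-1])
E
```

```text
big_roll_center scene (array([220.19783811, 177.38285571]), 663.0) model area 671.6407991582528
   [ 0.4861 -0.2239]
big_roll_center side (array([322.19814111, 281.3722011 ]), 789.0) model area 931.8457612325437
   [ 0.486 -0.227]
big_roll_center [ 0.4857 -0.2258] [-0.65 -0.29 -0.53 -0.29]
small_roll_center scene (array([440.36202686, 223.68437118]), 546.0) model area 559.564035203075
   [0.4324 0.2434]
small_roll_center side (array([168.89220564, 180.97954671]), 301.5) model area 337.74945118825417
   [0.4321 0.2404]
small_roll_center [0.4325 0.2427] [-0.34 -0.05 -0.37 -0.53]
disc_center scene (array([396.09993705, 293.60969468]), 1059.0) model area 1091.094822906889
   [0.6539 0.2235]
disc_center side (array([242.01361753, 146.59384251]), 281.5) model area 365.61123277409934
   [0.6552 0.2215]
disc_center [0.6545 0.2231] [-0.33  0.18 -0.56 -0.16]
post (array([277.82139968, 205.18143204]), 824.0) 1310.417481763754 [ 0.5126 -0.0685]h.py:15: RuntimeWarning: invalid value encountered in divide
  m=cv2.moments(cv2.convexHull(np.asarray(pts,np.float32).reshape(-1,1,2)));return np.array([m['m10'],m['m01']])/m['m00'],m['m00']
Traceback (most recent call last):
  File "h.py", line 20, in fit
    s=least_squares(f,x0,diff_step=1e-3);return s.x,s.fun
ValueError: Residuals are not finite in the initial point.
```

Run:
```python
from h import *
obs=[]
for n in ('scene','side'):
    p=cv2.imread(f'pics/{n}0.png')
    e=proj(n,[[.51,-.075,.012]])[0].astype(int)
    lab=cv2.cvtColor(p,cv2.COLOR_BGR2LAB).astype(int)
    m=(lab[...,1]>138).astype(np.uint8)
    k=np.zeros_like(m);cv2.circle(k,tuple(map(int,e)),38,1,-1);m&=k
    full=m.copy();tip=np.argwhere(m)[0][::-1]
    m=cv2.morphologyEx(m,cv2.MORPH_OPEN,np.ones((11,11),np.uint8))
    c=hullmask(m);obs.append((n,c[0]));print('post',c,cent(proj(n,cyl(.51,-.075,.05,0,.012)))[1],fit(obs[-1:],.05,0,.012,(.51,-.075))[0].round(4),'tip',tip)
x,f=fit(obs,.05,0,.012,(.51,-.075));print(x,f,[proj(n,[[*x,.074]]) for n in ('scene','side')])
p=cv2.imread('pics/scene0.png')
cv2.imwrite('pics/crop.png',cv2.resize(p[130:250,150:320],(680,480)))
s=arm.get_state();print(s['t'],s['eef_pos'])
```

```text
h.py:15: RuntimeWarning: invalid value encountered in divide
  m=cv2.moments(cv2.convexHull(np.asarray(pts,np.float32).reshape(-1,1,2)));return np.array([m['m10'],m['m01']])/m['m00'],m['m00']
Traceback (most recent call last):
  File "h.py", line 20, in fit
    s=least_squares(f,x0,diff_step=1e-3);return s.x,s.fun
ValueError: Residuals are not finite in the initial point.
```

Run:
```python
from h import *
p=cv2.imread('pics/scene0.png')
cv2.imwrite('pics/crop.png',cv2.resize(p[130:250,150:320],(680,480)))
obs=[]
for n in ('scene','side'):
    p=cv2.imread(f'pics/{n}0.png')
    e=proj(n,[[.51,-.075,.012]])[0].astype(int);X,Y=e-38
    a=cv2.cvtColor(p,cv2.COLOR_BGR2LAB)[...,1]
    sub=np.ascontiguousarray(a[Y:Y+76,X:X+76]);th,m=cv2.threshold(sub,0,1,cv2.THRESH_OTSU)
    tip=np.argwhere(m)[:3,::-1]+[X,Y]
    m=cv2.morphologyEx(m,cv2.MORPH_OPEN,cv2.getStructuringElement(2,(13,13)))
    print(n,e,th,m.sum(),tip)
    c=hullmask(m);o=c[0]+[X,Y];obs.append((n,o));print('post',o,c[1],cent(proj(n,cyl(.51,-.075,.05,0,.012)))[1],fit(obs[-1:],.05,0,.012,(.51,-.075))[0].round(4))
x,f=fit(obs,.05,0,.012,(.51,-.075));print(x,f,[proj(n,[[*x,.074]]) for n in ('scene','side')])
s=arm.get_state();print(s['t'],s['eef_pos'])
```

```text
scene [275 200] 132.0 1169 [[278 176]
 [279 176]
 [277 177]]
post [278.41366168 203.95089417] 1137.0 1310.417481763754 [ 0.5082 -0.0694]
side [278 233] 134.0 1186 [[276 213]
 [277 213]
 [275 214]]
post [276.24720893 234.23154995] 1149.5 1361.5348833495518 [ 0.5096 -0.0681]
[ 0.50911175 -0.06876058] [0.08892862 0.30960515 0.02784629 0.28551985] [array([[278.45828735, 175.71790267]]), array([[276.11795104, 212.94822986]])]
0.9 [0.16750676 0.65385188 0.404655  ]
```

View pics/crop.png

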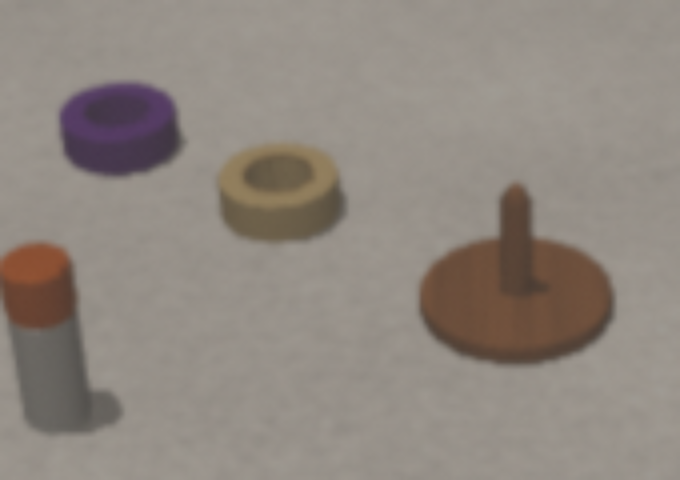

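The crop confirms it: the purple ring (crop 120,125) is the look-alike, the tan ring (280,190) the big roll, and the bare post at (516,240); a glue stick stands at (45,350). The tip projection agrees with the fitted post.

```bash
cat >> h.py <<'E'
def go(*wps,yaw=None):
    s=arm.get_state();p=s['eef_pos'];M=R.from_euler('xyz',s['ee_rot']).as_matrix()
    print('t',round(s['t'],2),p.round(4),s['ee_rot'].round(3),'F',s['force'].round(1),'w',round(s['width'],4))
    for w in wps: print(w,'->',((np.array(w)-p)@M).round(4))
E
python3 - <<'E'
from h import *
f=lambda v:(proj('scene',[[*v,0]])[0]-[161,235])
print('glue',least_squares(f,(.6,-.25)).x)
go((.42,.42,.36),(.53,.12,.34),(.486,-.15,.30))
E
```

```text
glue [ 0.69603807 -0.22524334]
t 0.9 [0.1675 0.6539 0.4047] [ 3.142  0.    -0.251] F [ 0.1 -0.4 -0.8] w 0.0875
(0.42, 0.42, 0.36) -> [0.3026 0.1639 0.0447]
(0.53, 0.12, 0.34) -> [0.4836 0.4272 0.0647]
(0.486, -0.15, 0.3) -> [0.508  0.6997 0.1047]
```

>>> play_rows:
  targets:
    - [[0.06, 0.033, 0.009, 5], [0.12, 0.066, 0.018, 15], [0.18, 0.1, 0.027, 25], [0.24, 0.133, 0.036, 35], [0.3, 0.165, 0.045, 45]]
  grip: 0
  newtons: 15

```text
t: 1.52
eef_pos: [0.3944, 0.4401, 0.3641]
ee_rot: [-3.141, 0.0, -1.041]
force: [0.7, 1.3, -0.2]
width: 0.0875
```

Run:
```python
from h import *
go((.42,.42,.36),(.53,.12,.34),(.49,-.18,.30))
```

```text
t 1.52 [0.3944 0.4401 0.3641] [-3.141  0.    -1.041] F [ 0.7  1.3 -0.2] w 0.0875
(0.42, 0.42, 0.36) -> [ 0.0303 -0.0119  0.0041]
(0.53, 0.12, 0.34) -> [0.3448 0.0446 0.024 ]
(0.49, -0.18, 0.3) -> [0.5836 0.2307 0.0637]
```

>>> play_rows:
  targets:
    - [[0.062, 0.008, 0.005, 5], [0.124, 0.016, 0.01, 10], [0.186, 0.026, 0.015, 15], [0.248, 0.04, 0.02, 15], [0.308, 0.055, 0.02, 15]]

```text
t: 2.15
eef_pos: [0.5027, 0.1481, 0.3439]
ee_rot: [-3.141, -0.0, -1.298]
force: [0.2, 0.8, 0.4]
width: 0.0877
```

Run:
```python
from h import *
go((.526,.125,.34),(.48,-.18,.30),(.4857,-.2258,.28))
```

```text
t 2.15 [0.5027 0.1481 0.3439] [-3.141 -0.    -1.298] F [0.2 0.8 0.4] w 0.0877
(0.526, 0.125, 0.34) -> [ 0.0285 -0.0162  0.0039]
(0.48, -0.18, 0.3) -> [0.3098 0.1104 0.0439]
(0.4857, -0.2258, 0.28) -> [0.3555 0.1172 0.0639]
```

>>> play_rows:
  targets:
    - [[0.055, 0.025, 0.008, 0], [0.11, 0.05, 0.016, 0], [0.165, 0.075, 0.024, 0], [0.22, 0.1, 0.032, 0], [0.277, 0.125, 0.04, 0]]

```text
t: 2.78
eef_pos: [0.4562, -0.1519, 0.3043]
ee_rot: [-3.14, -0.0, -1.297]
force: [1.2, -0.1, -1.0]
width: 0.0875
```

>>> play_rows:
  targets:
    - [[0.04, 0.005, 0.02, 0], [0.046, 0.006, 0.02, 0], [0.046, 0.006, 0.02, 0]]

```text
t: 3.15
eef_pos: [0.4634, -0.1963, 0.2841]
ee_rot: [3.141, -0.0, -1.299]
force: [-0.3, -0.2, 0.0]
width: 0.0875
```

```bash
cat >> h.py <<'E'
def wristfit(q,r,z0,z1,g,save=None):
    p,d=cams.grab_frame('wrist')
    if save: cv2.imwrite(save,p[:,:,::-1])
    ms=finder.masks_of('wrist',q);e=proj('wrist',[[*g,(z0+z1)/2]])[0]
    if not ms: print('none',e);return
    c=[hullmask(m['mask']) for m in ms];i=np.argmin([np.linalg.norm(k[0]-e) for k in c])
    print(q,'exp',e.round(1),'obs',c[i][0].round(1),c[i][1],'model',cent(proj('wrist',cyl(*g,r,z0,z1)))[1])
    x,f=fit([('wrist',c[i][0])],r,z0,z1,g);print('fit',x.round(4),f.round(2));return x
E
python3 - <<'E'
from h import *
x=wristfit('big_roll_center',.033,0,.024,(.4857,-.2258),'pics/w1.png')
go((.4857,-.2258,.184),(*x,.184))
E
```

```text
big_roll_center exp [272.8 171.1] obs [268.3 172.4] 5854.5 model 6003.2522923005745
fit [ 0.4887 -0.2249] [-0. -0.]
t 3.25 [ 0.4636 -0.1954  0.2845] [-3.141 -0.    -1.297] F [-0.3 -0.4  0.7] w 0.0876
(0.4857, -0.2258, 0.184) -> [ 0.0352 -0.013   0.1005]
(np.float64(0.4887326233612046), np.float64(-0.2248955336901233), 0.184) -> [ 0.0352 -0.0162  0.1005]
```

View pics/w1.png

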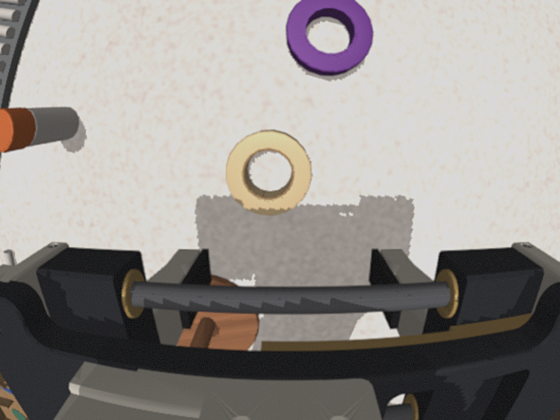

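Wrist view: tan roll at (268,172), purple one at (330,35), post at (215,320); wrist fit agrees with the static fit to 3 mm.

>>> play_rows:
  targets:
    - [[0.025, -0.011, 0.01, 0], [0.035, -0.015, 0.03, 0], [0.035, -0.015, 0.06, 0], [0.035, -0.015, 0.06, 0]]

```text
t: 3.75
eef_pos: [0.4867, -0.2246, 0.2228]
ee_rot: [3.138, 0.001, -1.297]
force: [-0.1, -0.1, 1.3]
width: 0.0881
```

Run:
```python
from h import *
x=wristfit('big_roll_center',.033,0,.024,(.4875,-.2253))
go((.4875,-.2253,.184))
```

```text
big_roll_center exp [289.8 241.3] obs [286.  238.1] 8732.0 model 9303.953606379102
fit [ 0.4905 -0.2271] [0. 0.]
t 3.85 [ 0.4877 -0.225   0.225 ] [-3.141 -0.    -1.296] F [-0.1 -0.9 -0.2] w 0.0875
(0.4875, -0.2253, 0.184) -> [0.0002 0.0003 0.041 ]
```

>>> play_rows:
  targets:
    - [[0.001, -0.001, 0.025, 0], [0.001, -0.001, 0.041, 0], [0.001, -0.001, 0.041, 0], [0.001, -0.001, 0.041, 0]]

```text
t: 4.35
eef_pos: [0.4888, -0.2264, 0.1838]
ee_rot: [-3.141, -0.0, -1.298]
force: [0.2, 0.2, 0.3]
width: 0.0876
```

>>> play_rows:
  targets:
    - [[0, 0, 0, 0], [0, 0, 0, 0], [0, 0, 0, 0], [0, 0, 0, 0]]
  grip: 255
  newtons: 15

```text
t: 4.85
eef_pos: [0.4885, -0.2264, 0.1833]
ee_rot: [-3.141, -0.0, -1.298]
force: [-0.3, 0.4, 2.7]
width: 0.0645
```

>>> play_rows:
  targets:
    - [[0, 0, -0.02, 0], [0, 0, -0.06, 0], [0, 0, -0.1, 0], [0, 0, -0.1, 0], [0, 0, -0.1, 0]]

```text
t: 5.48
eef_pos: [0.488, -0.2263, 0.2827]
ee_rot: [3.142, 0.0, -1.298]
force: [-0.2, -0.1, -1.0]
width: 0.064
```

Run:
```python
from h import *
p=arm.get_state()['eef_pos']
b=p[2]-.184
x=wristfit('big_roll_center',.033,b,b+.024,tuple(p[:2]),'pics/w2.png')
y=np.array([.509,-.069])
go((*y,.284),(*y-(x-p[:2]),.284))
```

```text
big_roll_center exp [288.3 271.1] obs [289.7 270.5] 12852.0 model 13972.63178381219
fit [ 0.4874 -0.2266] [-0. -0.]
t 5.58 [ 0.4879 -0.2263  0.2819] [ 3.140e+00  1.000e-03 -1.298e+00] F [ 0.3 -0.  -0.5] w 0.0643
(np.float64(0.509), np.float64(-0.069), 0.284) -> [-0.1459 -0.0626 -0.0021]
(np.float64(0.5096723529961882), np.float64(-0.06870154998024988), 0.284) -> [-0.146  -0.0634 -0.0021]
```

View pics/w2.png

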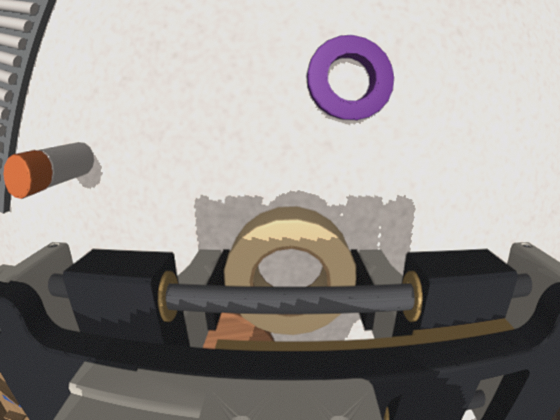

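The roll (290,270) is held centred and level. Carry it over the post.

>>> play_rows:
  targets:
    - [[-0.045, -0.02, -0.002, 0], [-0.095, -0.042, -0.002, 0], [-0.146, -0.063, -0.002, 0], [-0.146, -0.063, -0.002, 0], [-0.146, -0.063, -0.002, 0]]

```text
t: 6.2
eef_pos: [0.5096, -0.0686, 0.2841]
ee_rot: [3.14, 0.0, -1.297]
force: [0.9, -0.1, -1.2]
width: 0.0643
```

Run:
```python
from h import *
go((.509,-.069,.22),(.509,-.069,.197))
for n in('scene','side'):
    p,d=cams.grab_frame(n); e=proj(n,[[.509,-.069,.07]])[0].astype(int)
    c=p[e[1]-50:e[1]+50,e[0]-60:e[0]+60]; globals()[n]=cv2.resize(c,(396,330),interpolation=2)
cv2.imwrite('pics/over.png',np.hstack([scene,side])[:,:,::-1])
```

```text
t 6.2 [ 0.5096 -0.0686  0.2841] [ 3.14   0.    -1.297] F [ 0.9 -0.1 -1.2] w 0.0643
(0.509, -0.069, 0.22) -> [0.0002 0.0005 0.0641]
(0.509, -0.069, 0.197) -> [0.0002 0.0005 0.0871]
```

View pics/over.png

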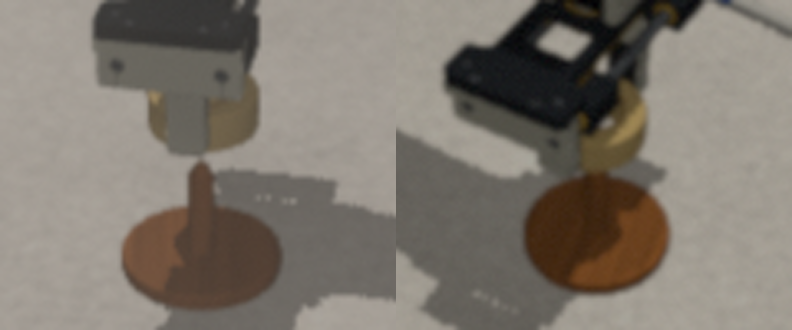

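Roll sits centred above the post tip (left 200,165; right 598,172) in both views. Lower.

>>> play_rows:
  targets:
    - [[0, 0, 0.015, 0], [0, 0, 0.03, 0], [0, 0, 0.045, 0], [0, 0, 0.06, 0], [0, 0, 0.06, 0]]

```text
t: 6.92
eef_pos: [0.5093, -0.069, 0.2234]
ee_rot: [3.139, 0.0, -1.298]
force: [-0.1, 0.6, -0.1]
width: 0.0642
```

>>> play_rows:
  targets:
    - [[0, 0, 0.01, 0], [0, 0, 0.02, 0], [0, 0, 0.026, 0], [0, 0, 0.026, 0]]

```text
t: 7.42
eef_pos: [0.5096, -0.0689, 0.1985]
ee_rot: [3.141, 0.0, -1.298]
force: [0.5, 0.0, -0.1]
width: 0.0649
```

>>> play_rows:
  targets:
    - [[0, 0, 0.002, 0], [0, 0, 0.002, 0], [0, 0, 0.002, 0]]

```text
t: 7.8
eef_pos: [0.5098, -0.0688, 0.1972]
ee_rot: [-3.141, -0.0, -1.298]
force: [0.1, -0.2, -0.3]
width: 0.0643
```

>>> play_rows:
  targets:
    - [[0, 0, 0, 0], [0, 0, 0, 0], [0, 0, 0, 0], [0, 0, 0, 0]]
  grip: 0

```text
t: 8.3
eef_pos: [0.5098, -0.0688, 0.197]
ee_rot: [-3.142, -0.0, -1.298]
force: [0.6, 0.4, -0.1]
width: 0.0876
```

>>> play_rows:
  targets:
    - [[0, 0, -0.02, 0], [0, 0, -0.06, 0], [0, 0, -0.11, 0], [0, 0, -0.11, 0], [0, 0, -0.11, 0]]

```text
t: 8.93
eef_pos: [0.5094, -0.0689, 0.3068]
ee_rot: [-3.141, 0.0, -1.298]
force: [-0.7, -0.8, -0.4]
width: 0.0877
```

Run:
```python
from h import *
go((.52,.12,.30),(.44,.22,.29),(.4325,.2427,.28))
for n in('scene','side'):
    p,d=cams.grab_frame(n)
    for q,r,z,g in(('big_roll_center',.033,.012,(.509,-.069)),('small_roll_center',.024,0,(.4325,.2427))):
        e=proj(n,[[*g,.02]])[0];c=[hullmask(m['mask']) for m in finder.masks_of(n,q)]
        if not c: print('none');continue
        i=np.argmin([np.linalg.norm(k[0]-e) for k in c]);print(n,q,e,c[i],fit([(n,c[i][0])],r,z,z+.024,g)[0].round(4))
    e=proj(n,[[.509,-.069,.05]])[0].astype(int)
    c=p[e[1]-50:e[1]+50,e[0]-60:e[0]+60]; globals()[n]=cv2.resize(c,(396,330),interpolation=2)
cv2.imwrite('pics/placed.png',np.hstack([scene,side])[:,:,::-1])
```

```text
t 8.93 [ 0.5094 -0.0689  0.3068] [-3.141  0.    -1.298] F [-0.7 -0.8 -0.4] w 0.0877
(0.52, 0.12, 0.3) -> [-0.179  -0.061   0.0069]
(0.44, 0.22, 0.29) -> [-0.2969 -0.0109  0.0169]
(0.4325, 0.2427, 0.28) -> [-0.3207 -0.0098  0.027 ]
scene big_roll_center [278.41678482 198.06940168] (array([279.2298541 , 196.92323232]), 742.5) [ 0.5091 -0.0671]
scene small_roll_center [440.65162479 220.20435082] (array([440.46929392, 223.68440066]), 507.5) [0.4323 0.2436]
side big_roll_center [276.29332849 229.88603178] (array([276.66983373, 229.91290578]), 631.5) [ 0.5075 -0.0718]
side small_roll_center [167.96052555 178.0230328 ] (array([168.99321857, 180.78873239]), 319.5) [0.4327 0.2408]
```

View pics/placed.png

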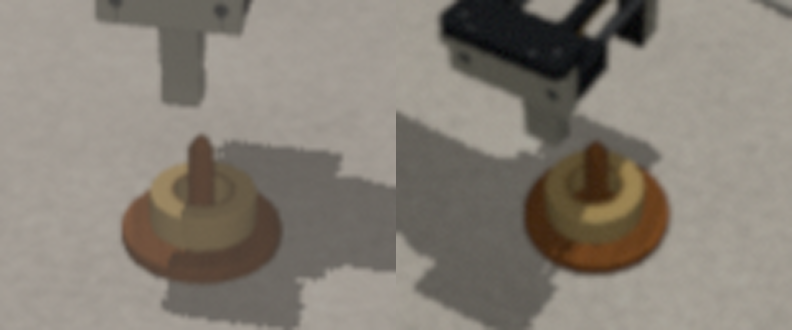

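Big roll is flat on the foot round the post (left 203,200; right 595,195). Next the small roll.

>>> play_rows:
  targets:
    - [[-0.05, -0.002, 0.005, 0], [-0.11, -0.004, 0.01, 0], [-0.17, -0.006, 0.015, 0], [-0.23, -0.008, 0.02, 0], [-0.29, -0.01, 0.025, 0]]

```text
t: 9.85
eef_pos: [0.4405, 0.2149, 0.2817]
ee_rot: [3.141, -0.0, -1.298]
force: [2.0, 0.1, 0.2]
width: 0.0874
```

>>> play_rows:
  targets:
    - [[-0.055, 0, 0.02, 0], [-0.055, 0, 0.04, 0], [-0.055, 0, 0.045, 0], [-0.055, 0, 0.045, 0]]

```text
t: 10.35
eef_pos: [0.4266, 0.2657, 0.2368]
ee_rot: [3.141, -0.001, -1.298]
force: [-0.9, 0.1, 1.4]
width: 0.0876
```

Run:
```python
from h import *
x=wristfit('small_roll_center',.024,0,.024,(.4325,.2425),'pics/w3.png')
go((.4325,.2425,.184),(*x,.184))
```

```text
none [290.75440581 199.98504592]Traceback (most recent call last):
  File "<stdin>", line 3, in <module>
TypeError: Value after * must be an iterable, not NoneType
```

View pics/w3.png

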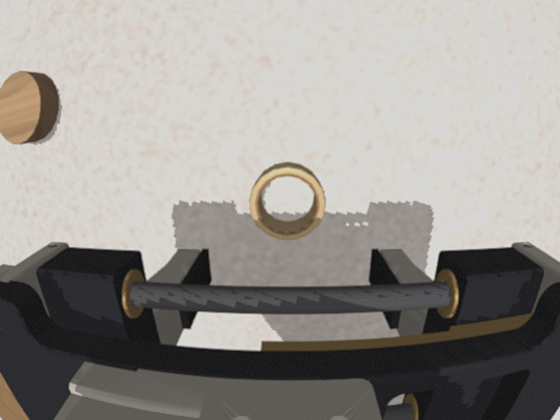

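The small ring shows at about (288,201), expected (291,200): within 2 mm of the static fit. Disc at (28,107), clear of the jaws.

>>> play_rows:
  targets:
    - [[0.015, 0, 0.005, 0], [0.024, 0, 0.015, 0], [0.025, 0, 0.035, 0], [0.025, 0, 0.053, 0], [0.025, 0, 0.053, 0]]

```text
t: 11.08
eef_pos: [0.4329, 0.2407, 0.1827]
ee_rot: [3.139, -0.002, -1.299]
force: [-0.1, -0.4, 0.0]
width: 0.0877
```

>>> play_rows:
  targets:
    - [[0, 0, 0, 0], [0, 0, 0, 0], [0, 0, 0, 0], [0, 0, 0, 0], [0, 0, 0, 0]]
  grip: 255
  newtons: 12

```text
t: 11.7
eef_pos: [0.4332, 0.2421, 0.1842]
ee_rot: [-3.141, 0.0, -1.298]
force: [-1.3, -0.2, 2.5]
width: 0.0468
```

>>> play_rows:
  targets:
    - [[0, 0, -0.02, 0], [0, 0, -0.06, 0], [0, 0, -0.12, 0], [0, 0, -0.12, 0], [0, 0, -0.12, 0]]

```text
t: 12.32
eef_pos: [0.4329, 0.2418, 0.3041]
ee_rot: [-3.141, 0.001, -1.298]
force: [-1.0, -0.3, 0.0]
width: 0.0466
```

Run:
```python
from h import *
p=arm.get_state()['eef_pos'];b=p[2]-.184
x=wristfit('small_roll_center',.024,b,b+.024,tuple(p[:2]),'pics/w4.png')
go((.5095,-.069,.304))
```

```text
none [288.22320813 272.19394641]
t 12.43 [0.4328 0.2416 0.303 ] [ 3.140e+00 -1.000e-03 -1.298e+00] F [-0.6 -0.5 -0.8] w 0.0466
(0.5095, -0.069, 0.304) -> [ 0.3198  0.0098 -0.0007]
```

View pics/w4.png

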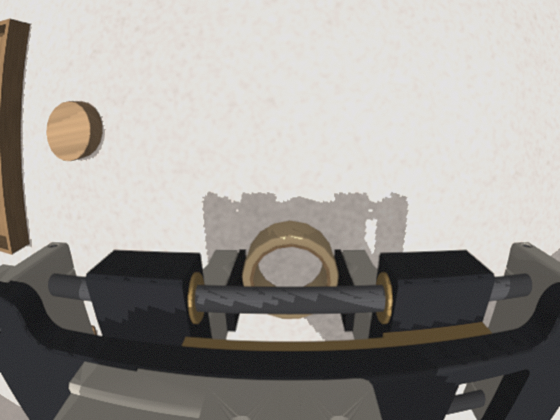

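Small roll held centred at (290,270), level. Carry it to the post.

>>> play_rows:
  targets:
    - [[0.05, 0.002, 0, 0], [0.11, 0.004, 0, 0], [0.17, 0.006, 0, 0], [0.23, 0.008, 0, 0], [0.28, 0.01, 0, 0]]

```text
t: 13.05
eef_pos: [0.4989, -0.0325, 0.3027]
ee_rot: [3.139, -0.0, -1.298]
force: [1.5, 1.1, -0.3]
width: 0.0464
```

>>> play_rows:
  targets:
    - [[0.03, 0, 0, 0], [0.04, 0, 0, 0], [0.04, 0, 0, 0], [0.04, 0, 0, 0]]

```text
t: 13.55
eef_pos: [0.5096, -0.0681, 0.3036]
ee_rot: [3.141, 0.0, -1.297]
force: [0.0, -0.0, -0.7]
width: 0.0464
```

Run:
```python
from h import *
go((.5095,-.069,.304),(.5095,-.069,.222))
for n in('scene','side'):
    p,d=cams.grab_frame(n); e=proj(n,[[.509,-.069,.08]])[0].astype(int)
    c=p[e[1]-50:e[1]+50,e[0]-60:e[0]+60]; globals()[n]=cv2.resize(c,(396,330),interpolation=2)
cv2.imwrite('pics/over2.png',np.hstack([scene,side])[:,:,::-1])
```

```text
t 13.55 [ 0.5096 -0.0681  0.3036] [ 3.141  0.    -1.297] F [ 0.  -0.  -0.7] w 0.0464
(0.5095, -0.069, 0.304) -> [ 0.0009  0.0003 -0.0004]
(0.5095, -0.069, 0.222) -> [0.0009 0.0003 0.0816]
```

View pics/over2.png

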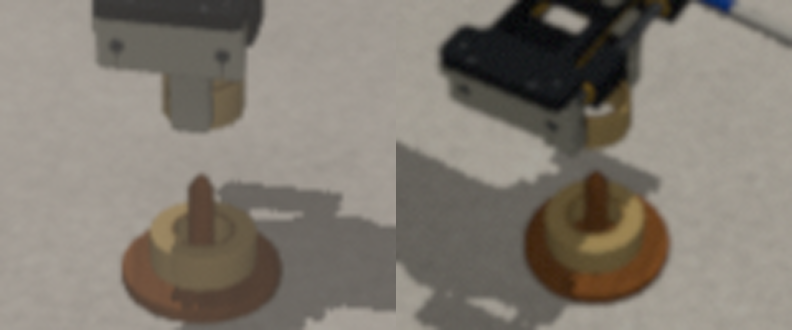

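The small roll is centred above the post (left 203,103; right 605,115). Lower to TCP z ≈ 0.221.

>>> play_rows:
  targets:
    - [[0.001, 0, 0.015, 0], [0.001, 0, 0.03, 0], [0.001, 0, 0.045, 0], [0.001, 0, 0.06, 0], [0.001, 0, 0.06, 0]]

```text
t: 14.28
eef_pos: [0.5095, -0.0699, 0.2424]
ee_rot: [3.139, 0.0, -1.298]
force: [0.2, 0.1, 0.9]
width: 0.0467
```

>>> play_rows:
  targets:
    - [[0, 0, 0.01, 0], [0, 0, 0.02, 0], [0, 0, 0.022, 0], [0, 0, 0.022, 0], [0, 0, 0.022, 0]]

```text
t: 14.9
eef_pos: [0.5102, -0.0698, 0.2223]
ee_rot: [-3.141, -0.0, -1.298]
force: [-0.2, -0.0, -0.7]
width: 0.0469
```

>>> play_rows:
  targets:
    - [[0, 0, 0, 0], [0, 0, 0, 0], [0, 0, 0, 0], [0, 0, 0, 0], [0, 0, 0, 0]]
  grip: 0

```text
t: 15.52
eef_pos: [0.5101, -0.0698, 0.222]
ee_rot: [-3.142, -0.0, -1.298]
force: [0.1, 0.2, 1.0]
width: 0.0867
```

>>> play_rows:
  targets:
    - [[0, 0, -0.02, 0], [0, 0, -0.06, 0], [0, 0, -0.11, 0], [0, 0, -0.11, 0], [0, 0, -0.11, 0]]

```text
t: 16.15
eef_pos: [0.5097, -0.0698, 0.3318]
ee_rot: [-3.141, 0.0, -1.298]
force: [-0.8, -0.2, 0.7]
width: 0.0875
```

Run:
```python
from h import *
go((.5095,-.069,.304))
for n in('scene','side'):
    p,d=cams.grab_frame(n)
    for q,r,z,g in(('big_roll_center',.033,.012,(.509,-.069)),('small_roll_center',.024,.036,(.509,-.069)),('disc_center',.029,0,(.6545,.2231))):
        e=proj(n,[[*g,z+.012]])[0];c=[hullmask(m['mask']) for m in finder.masks_of(n,q)]
        if not c: print(n,q,'none');continue
        i=np.argmin([np.linalg.norm(k[0]-e) for k in c]);print(n,q,e.round(),c[i][0].round(1),fit([(n,c[i][0])],r,z,z+.024,g)[0].round(4))
    e=proj(n,[[.509,-.069,.05]])[0].astype(int)
    c=p[e[1]-50:e[1]+50,e[0]-60:e[0]+60]; globals()[n]=cv2.resize(c,(396,330),interpolation=2)
cv2.imwrite('pics/final.png',np.hstack([scene,side])[:,:,::-1])
```

```text
t 16.15 [ 0.5097 -0.0698  0.3318] [-3.141  0.    -1.298] F [-0.8 -0.2  0.7] w 0.0875
(0.5095, -0.069, 0.304) -> [-0.0008 -0.      0.0278]
scene big_roll_center [278. 196.] [279.5 199. ] [ 0.5153 -0.0634]
scene small_roll_center none
scene disc_center [396. 294.] [396. 294.] [0.6548 0.2235]
side big_roll_center [276. 229.] [276.  231.3] [ 0.5037 -0.0738]
side small_roll_center [276. 221.] [276.8 222.4] [ 0.5078 -0.0722]
side disc_center [241. 146.] [241.1 146.6] [0.6534 0.2233]
```

View pics/final.png

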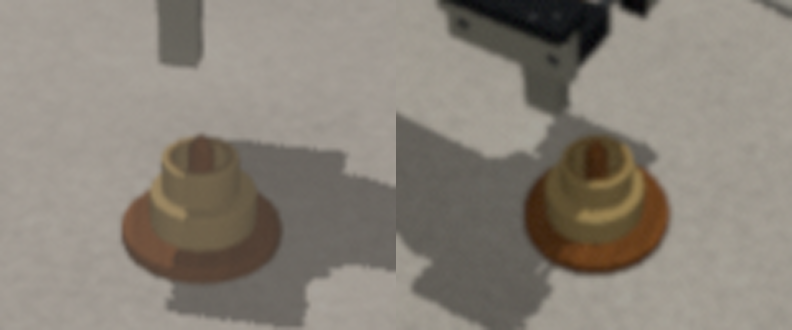

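Both rolls are stacked flat round the post, and the gripper is clear. Hand in.

```bash
python3 -c "
from station import job_done
print(job_done())"
```

```text
the job is handed in; nothing more can be done
None
```

I put the larger tan roll on the post first, flat on the foot, then the smaller roll flat on top of it, and handed the job in at about 16.5 s.

- **Final pictures:** Both the scene and side views show the two rolls stacked level and centred round the post, with the gripper open and well above them. I measured neither roll's tilt nor its height directly.
- **Disc and purple ring:** The disc measured within 2 mm of where it started. I never went near the purple look-alike, but I did not measure it again at the end.
- **Small roll:** The side camera's fit put it about 3 mm from the post's axis. The network did not find it in the last scene picture, nor in the two wrist-camera pictures taken while fetching it, so I judged those by eye.
- **Big roll:** The last fits were about 7–8 mm off the post, in opposite directions for the two cameras. This is because the small roll covers part of it. Before it was covered, both fits were within 4 mm.

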